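Refit the access panel of a shielded test box and hold it shut

TASK

The access panel is off the shielded test box and its two quarter-turn fasteners have been left turned. Turn both wing heads in line with the short lines engraved beside them, the way the slots in the panel will come down; then lift the panel by its handle, set it on the box over the two heads and press it fully home, flat against the frame all round, against its springy contact strips. Finish while you are still holding it pressed down like that, with the heads still lined up with the slots, so that I can lock them; leave the other things on the bench where they are.

Things in the scene. Friction and masses are not known exactly. Their poses are not given: they have to be found in the camera images.
- shield_box: Bare aluminium shielded test box fixed to the bench, 160 (x) x 280 (y) mm, 60 mm high. Origin: centre of its underside, on the bench; z up. Its top is a flat frame at z = 60 mm round an opening of 90 (x) x 120 (y) mm with a circuit board inside. A wing-head fastener stands on the frame at each end, 100 mm from the centre along y. Short engraved lines beside each show the lined-up direction.
- seat (a point): Centre of the box's top frame surface, axes as the box; the panel's origin comes here when home. Round the opening four copper contact strips stand 5 mm above the frame, each sprung down to flush: about 5.6 N to start all four, 12.6 N when flush, of which the panel's weight gives about 3.4 N. Unpressed, the panel floats 5 mm above the frame.
- fastener_left (a joint): Turn of the wing-head quarter-turn fastener at the box's +y end, rad. 0 (a hard stop): the wing lies along the box's x axis, lined up with the panel's slot. 1.57 (the other stop): across, along the box's y axis. It grows anticlockwise seen from above, so it is turned clockwise to 0. Friction about 0.05 N m; stays where it is left.
- fastener_right (a joint): The same for the fastener at the box's -y end; same sense.
- fastener_left_head (a point): Middle of the dark steel wing head of the left fastener, 15 mm above the frame, on its turning axis; x along the wing and turning with it, z up. The head is 32 mm long (x), 10 mm wide (y) and 18 mm tall, from 6 to 24 mm above the frame (its top 5 mm are 4 mm shorter and 3 mm narrower), on a 9 mm post.
- fastener_right_head (a point): The same point of the right fastener's head.
- panel: Loose aluminium access panel lying face up on the bench, 130 (x) x 250 (y) mm, 4 mm thick, 0.35 kg with its handle (can vary by a fifth). Origin: centre of its underside; z up. Two slots go through it, 100 mm either side of the centre along y, each 40 mm along x and 18 mm along y. Either way round fits. Home, its underside lies on the box's frame.
- panel_handle (a point): Middle of the steel bow handle on the panel, 41 mm above the panel's underside: a straight bar along the panel's y, 100 mm long, 12 mm wide (x) and 10 mm tall (its underside 32 mm above the plate), with a leg at each end. Axes as the panel.
- screwdriver: Bystander: black-handled screwdriver, 170 mm, lying between the box and the panel. Origin: about its middle, underside.
- highlighter: Bystander: yellow pen, 130 mm long, 13 mm thick. Origin: middle of its underside.
- marker_pen: Bystander: grey pen, 130 mm long, 13 mm thick. Origin: middle of its underside.
- mouse: Bystander: black computer mouse 104 x 60 x 30 mm. Origin: middle of its underside.
- board_carrier: Bystander: circuit board on a black carrier, 70 x 100 x 19 mm. Origin: middle of its underside.
- dispenser: Bystander: white plastic bottle, 60 mm across, 130 mm high. Origin: middle of its underside.

How it is judged:
By the outcome, as a careful person would: the job done as asked, in the order asked, and still so for the second after the job is handed in, while the arm keeps its last pose, push and grip.
It also fails if it takes over 56 s, if anything falls off the work surface, if the arm or the gripper's body presses on something with over 40 N, if the wrist force passes 120 N, or if a joint passes its speed limit or range.

ROBOT

A 6-joint arm with a two-finger parallel gripper is mounted at the origin on the work surface. World frame = base frame: x ahead of the robot, y to its left, z up, the work surface at z = 0. Lengths are in m, angles in degrees, forces in N, time in s.
With the tool pointing down it reaches from about 0.375 to 0.9 m from the base axis. Payload 3.1 kg.
Tool frame: the origin (TCP) lies at the very end of the fingers, on their centre line; the grasp point (between the pads) lies 19 mm behind it; z points along the fingers, y is the line along which they close (so a half turn about z gives the same grasp; the last joint's range is limited). The gripper opens to 87 mm and grips with 3 to 60 N. Pads are 19 mm wide; open, the fingers measure 117 mm over their backs; the gripper's body (75 mm by 190 mm) begins 51 mm behind the grasp point.
Start: joints at [-77.779, 30.224, 82.088, -0, 67.689, -10.227], TCP at [0.239, -0.578, 0.223] pointing down, gripper open.
Joint ranges: [-176.69, 176.69], [-43.24, 126.21], [12.49, 139.97], [-82, 262], [0, 151.66], [-163.58, 163.58]. Speed limits (degrees/s): [159.86, 159.86, 180, 180, 180, 180].

INTERFACE

Orientations are given as a 3x3 rotation matrix whose columns are the frame's x, y, z axes.
In Python, from rig import bot, imaging gives the robot as it stands.
- The arm moves only by the tool drive_tool, never from a script. Its argument "deltas" is text: rows parted by semicolons, each of 5 numbers parted by spaces: the finger opening in mm, from 0 to 87, then the shift along the world's x, y, z in mm, then the turn about the world's z in rad. In form: jaw dx dy dz twist; .... A call has 1 to 12 rows; each row is the pose to reach, as a shift and turn from the pose commanded when the call began; what a row does not reach only later rows make up. A row lasts 1/10 s, in which the tool goes at most 50 mm and 8.59 degrees, less where a joint would pass 70% of its speed; a pose out of reach is approached as far as the arm can. A call with a gripper value outside its range is refused whole. The fingers move at their own pace and stop on an object; the grip force is fixed at half the most. Time passes only in rows, so rows that repeat a pose let the fingers close. It gives the time, the measured TCP pose, the force, the opening and the grip force at its end, in the units of the state.
- bot.read_state(): the state, without advancing time (a new reading comes with each control period).
- imaging.capture(name): name is "side" or "top" or "wrist"; returns the picture (384x512x3 uint8, red, green, blue); there is no depth.
- imaging.camera_model(name): a dict with "fx", "fy", "cx", "cy" (pixels), "T" (4x4, takes a point from camera to world coordinates). Camera axes: x right, y down, z forward; pixel columns grow to the right and rows downward; lengths in m; the calibration is good to about 2 mm. The wrist camera is an equidistant fisheye: a pixel r from the principal point sees the ray r / f radians off the axis. A picture is of the moment at which its call begins: read the wrist's pose just before it. camera_model takes no time and is no camera call; for the wrist camera it gives the pose at the moment of the call.
- bot.hand_in(): hands the job in; it is judged then, once.
The state is a dict: "time_s": time; "joint_positions": joint angles; "qvel": joint speeds; "tau": joint torques, N m; "position": TCP position; "tcp_rot": TCP orientation; "force": force on the tool from outside, world axes, zero at the start; "moment": the same for the moment, N m; "opening": opening from 0.0 (shut) to 1.0 (fully open); "grasp_force": force on a finger pad.
Only numpy, scipy, OpenCV 4.12 (cv2) and the standard library are available. Lean on these libraries where they do the work, as an engineer would, in place of code of your own. Each camera call takes 0.05 s, during which the arm holds its last target. There are 200 camera calls.

## Working session

There is one attempt and no reset: what is moved stays moved. The work goes in short steps, Python scripts to look and compute and a tool call to move; the robot and the scene stay as the last step left them, time stands still between calls to the robot, and variables do not carry over. Pictures are saved under pics/ and viewed, at most 10 in all, crops included, and the job is handed in when it is done.

Besides the shell and the picture viewer there is one more tool, called after ">>>" as a command line: name --argument value ..., lists and objects as JSON in quotes. drive_tool: Moves the arm, as the interface text tells. Its arguments: {"type":"object","properties":{"deltas":{"type":"string"}},"required":["deltas"]}

```bash
ls; mkdir -p pics
python3 - <<'E'
from rig import bot, imaging
import cv2
s=bot.read_state(); print({k:s[k] for k in('time_s','position','tcp_rot','force','opening')})
for n in('top','side','wrist'):
    m=imaging.camera_model(n); print(n,m)
    im=imaging.capture(n); cv2.imwrite(f'pics/{n}0.png',im[:,:,::-1])
E
```

```text
pics
{'time_s': 0.0, 'position': array([ 0.23852941, -0.57689978,  0.22160297]), 'tcp_rot': array([[ 9.24214462e-01,  3.81873558e-01, -4.61802357e-04],
       [ 3.81873669e-01, -9.24212248e-01,  2.05448586e-03],
       [ 3.57750429e-04, -2.07513570e-03, -9.99997783e-01]]), 'force': array([-0.61219836, -0.63195189, -0.82000289]), 'opening': 1.0047178442355087}
top {'fx': 359.5857210959457, 'fy': 359.5857210959457, 'cx': 252.8140371279447, 'cy': 191.08913282575972, 'T': array([[-0.01649312, -0.98671191,  0.16164029,  0.42197851],
       [-0.99982151,  0.01478556, -0.01176121,  0.02659893],
       [ 0.00921499, -0.16180542, -0.98677966,  1.01788685],
       [ 0.        ,  0.        ,  0.        ,  1.        ]])}
side {'fx': 382.8383052410345, 'fy': 382.8383052410345, 'cx': 253.21793074611278, 'cy': 191.22913227734492, 'T': array([[-0.90379025, -0.23401096,  0.35833233,  0.20197139],
       [-0.42747406,  0.45307412, -0.78229775,  0.83532358],
       [ 0.02071514, -0.86021085, -0.50951758,  0.63633352],
       [ 0.        ,  0.        ,  0.        ,  1.        ]])}
wrist {'fx': 297.3186396354542, 'fy': 297.3186396354542, 'cx': 255.08299601341898, 'cy': 191.9898027865614, 'T': array([[ 0.3831802 , -0.88052653, -0.2790089 ,  0.31587309],
       [-0.92367083, -0.3660211 , -0.11340527, -0.54542397],
       [-0.00226679,  0.30116704, -0.95356871,  0.38456145],
       [ 0.        ,  0.        ,  0.        ,  1.        ]])}
```

View pics/top0.png

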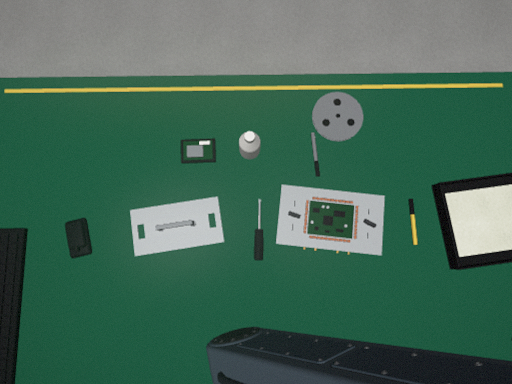

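View pics/side0.png

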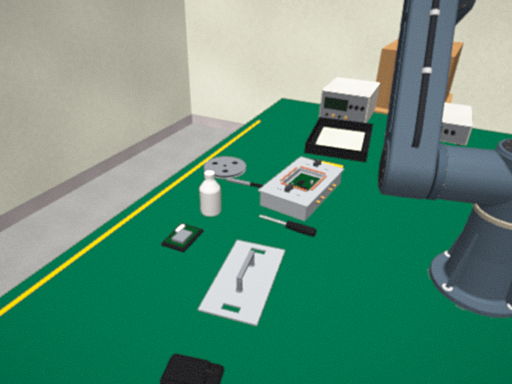

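The top view shows the box at about (330,220), with its heads at about (294,214) and (370,223). The panel is at about (177,226), and the screwdriver lies between them at (259,235). The side view agrees. Next I'll measure these.

```bash
cat > h.py <<'E'
from rig import bot, imaging
import cv2, numpy as np
def ray(n,uv,z,m=None):
    m=m or imaging.camera_model(n); x=(uv[0]-m['cx'])/m['fx']; y=(uv[1]-m['cy'])/m['fy']
    if n=='wrist':
        r=np.hypot(x,y); k=np.sin(r)/r if r>1e-9 else 1; d=np.array([x*k,y*k,np.cos(r)])
    else: d=np.array([x,y,1.])
    T=m['T']; d=T[:3,:3]@d; o=T[:3,3]; return o+d*(z-o[2])/d[2]
def blobs(mask,amin):
    n,l,s,c=cv2.connectedComponentsWithStats(mask.astype('uint8'))
    return [(l==i,s[i],c[i]) for i in range(1,n) if s[i][4]>=amin]
def line(n,mask,z,m=None):
    "centre, long-axis angle deg, extents in world of a mask on plane z"
    cs=cv2.findContours(mask.astype('uint8'),cv2.RETR_EXTERNAL,cv2.CHAIN_APPROX_NONE)[0]
    c=max(cs,key=cv2.contourArea)[:,0,:]
    P=np.array([ray(n,p,z,m)[:2] for p in c],np.float32)*1000
    (ce,(w,h),a)=cv2.minAreaRect(P)
    if h>w: a+=90;w,h=h,w
    return np.round(ce,1),round((a+90)%180-90,1),round(w,1),round(h,1)
E
python3 - <<'E'
from h import *
im=cv2.imread('pics/top0.png'); hsv=cv2.cvtColor(im,cv2.COLOR_BGR2HSV)
H,S,V=cv2.split(hsv)
white=(S<50)&(V>120); white[:120]=0
for b,s,c in blobs(white,1500):
    if s[0]+s[2]>400: continue
    z=.06 if c[0]>250 else .004
    print('plate',s,c,line('top',b,z))
cop=((H<18)|(H>172))&(S>70)&(V>80); cop[:, :280]=0; cop[:,380:]=0;cop[:180]=0;cop[246:]=0
k=cv2.morphologyEx(cop.astype('uint8'),cv2.MORPH_CLOSE,np.ones((15,15)))
for b,s,c in blobs(k,100): print('copper',s,c,line('top',b,.063))
dark=(V<75)&(S<90)
for b,s,c in blobs(dark,15):
    if 130<c[0]<390 and 180<c[1]<260: print('dark',s,c,line('top',b,.082))
cv2.imwrite('pics/crop.png',cv2.resize(im[175:265,125:395],None,fx=2.9,fy=2.9,interpolation=cv2.INTER_CUBIC))
E
```

```text
plate [ 276  184  109   72 4480] [330.38214286 219.72544643] (array([ 500.2, -191.1]), 82.8, 281.3, 161.6)
plate [ 130  196   94   60 4029] [176.18937702 225.7728965 ] (array([493.6, 230.5]), -81.9, 251.3, 131.4)
dark [313 208   7   5  32] [316.0625 209.875 ] (array([ 522.6, -149.3]), 89.1, 16.0, 10.5)
dark [334 210  11   7  64] [339.125    213.328125] (array([ 513.5, -209.1]), 86.7, 26.2, 15.5)
dark [289 212  11   6  28] [293.92857143 214.46428571] (array([511.7, -90.6]), 68.4, 28.0, 7.1)
dark [323 215  10  11  95] [327.54736842 220.15789474] (array([ 495.8, -178.1]), -3.0, 25.7, 23.5)
dark [364 220  12   7  39] [369.58974359 222.94871795] (array([ 486.7, -286.9]), 62.0, 30.9, 8.3)
dark [314 226   5   5  15] [316.26666667 227.93333333] (array([ 475.6, -148.4]), -46.8, 9.3, 9.0)
dark [254 229   9  31 240] [258.45833333 244.275     ] (array([437.3,   4.3]), -1.2, 76.5, 20.6)
dark [336 229   7   3  20] [339.15 229.95] (array([ 469.5, -206.8]), 89.1, 15.7, 5.2)
```

View pics/crop.png

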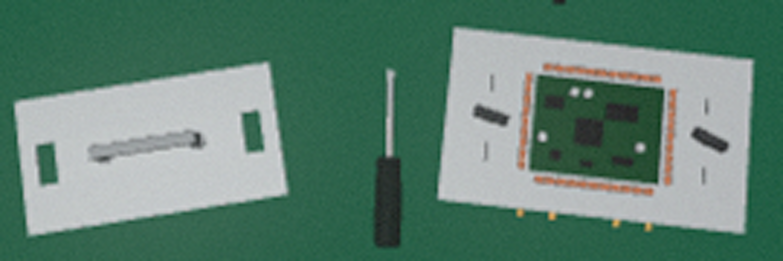

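The crop confirms both wings are turned well off their lines. Measured values:

| Item | Centre (mm) | Yaw |
|---|---|---|
| Box | (500,-191) | -7.2° |
| Left wing | on the left head | 68° world |
| Right wing | on the right head | 62° world |
| Panel | (494,230) | +8.1° |

Sizes and head spacing match what was given. I'll go above the left head and turn the jaws across the wing.

>>> drive_tool --deltas "50 274 485 -62 0.8; 50 274 485 -62 0.8; 50 274 485 -62 0.8; 50 274 485 -62 0.8; 50 274 485 -62 0.8; 50 274 485 -62 0.8; 50 274 485 -62 0.8; 50 274 485 -62 0.8; 50 274 485 -62 0.8; 50 274 485 -62 0.8; 50 274 485 -62 0.8; 50 274 485 -62 0.8"

```text
time_s: 1.35
position: [0.5138, -0.0882, 0.1599]
tcp_rot: [[0.365, 0.931, -0.0], [0.931, -0.365, 0.002], [0.001, -0.001, -1.0]]
force: [0.4, -1.7, -0.7]
opening: 0.576
grasp_force: 0.0
```

Run:
```python
from h import *
s=bot.read_state(); print(s['time_s'],s['position'],s['tcp_rot'][:,1])
import json
m=imaging.camera_model('wrist'); im=imaging.capture('wrist')[:,:,::-1]; cv2.imwrite('pics/w1.png',im); np.savez('pics/w1.npz',**m)
```

```text
1.35 [ 0.51382829 -0.08818664  0.15991127] [ 9.30985390e-01 -3.65055369e-01 -8.83682653e-04]
```

View pics/w1.png

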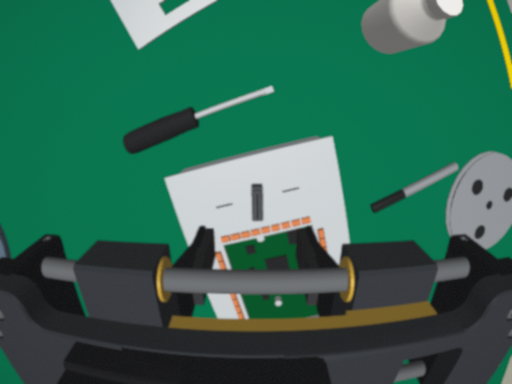

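The wrist view shows the left wing at about (257,202) with its engraved lines at (224,206) and (291,190). I'll measure it.

Run:
```python
from h import *
im=cv2.imread('pics/w1.png'); m=dict(np.load('pics/w1.npz')); V=cv2.cvtColor(im,cv2.COLOR_BGR2HSV)[:,:,2]
d=V<110; d[:175]=0; d[228:]=0; d[:,:205]=0; d[:,310:]=0
for b,s,c in blobs(d,8): 
    if s[3]<60: print(s,c,line('wrist',b,.082 if s[4]>150 else .06,m), ray('wrist',c,.06,m))
```

```text
[252 184  10  36 325] [256.89846154 201.43692308] (array([514.7, -90. ]), 69.0, 31.9, 7.7) [ 0.512406   -0.09695157  0.06      ]
[305 226   5   2   8] [307.375 226.625] (array([ 548.6, -139.1]), -22.2, 4.0, 1.1) [ 0.54889581 -0.13933614  0.06      ]
```

>>> drive_tool --deltas "40 0 -2 -50 0; 40 0 -2 -80 0; 40 0 -2 -91 0; 40 0 -2 -91 0; 0 0 -2 -91 0; 0 0 -2 -91 0; 0 0 -2 -91 0; 0 0 -2 -91 0; 0 0 -2 -91 0; 0 0 -2 -91 0; 0 0 -2 -91 0; 0 0 -2 -91 0"

```text
time_s: 2.6
position: [0.513, -0.0947, 0.0703]
tcp_rot: [[0.37, 0.929, 0.001], [0.929, -0.37, -0.0], [-0.0, 0.001, -1.0]]
force: [-1.1, -0.5, 5.4]
opening: 0.111
grasp_force: 29.9
```

>>> drive_tool --deltas "0 -0.5 0.2 0 -0.14; 0 -1 0.4 0 -0.28; 0 -1.4 0.6 0 -0.42; 0 -1.8 0.9 0 -0.56; 0 -2.2 1.2 0 -0.7; 0 -2.5 1.7 0 -0.84; 0 -2.8 2.1 0 -0.98; 0 -3 2.6 0 -1.12; 0 -3.1 3 0 -1.26; 0 -3.2 3.3 0 -1.34; 0 -3.2 3.3 0 -1.34; 0 -3.2 3.3 0 -1.34"

```text
time_s: 3.8
position: [0.5118, -0.0928, 0.0703]
tcp_rot: [[0.989, -0.145, 0.005], [-0.145, -0.989, -0.003], [0.005, 0.002, -1.0]]
force: [2.7, -4.1, 3.5]
opening: 0.111
grasp_force: 29.9
```

Run:
```python
from h import *
s=bot.read_state(); print(s['time_s'],s['position'],np.degrees(np.arctan2(s['tcp_rot'][1,1],s['tcp_rot'][0,1])),s['moment'],s['force'],s['joint_positions'])
```

```text
3.8 [ 0.51177282 -0.09276056  0.07029931] -98.35826207877386 [-0.71761034 -0.53072757  0.16273076] [ 2.65026368 -4.11653287  3.48405492] [-2.25715407e+01  3.59169180e+01  1.04520731e+02 -6.46428991e-02
  3.92375711e+01  7.58363557e+01]
```

>>> drive_tool --deltas "45 0 0 0 0; 45 0 0 0 0; 45 0 0 0 0; 45 0 0 0 0; 45 0 0 30 0; 45 0 0 80 0; 45 -21 -198 90 1.23; 45 -21 -198 90 1.23; 45 -21 -198 90 1.23; 45 -21 -198 90 1.23; 45 -21 -198 90 1.23; 45 -21 -198 90 1.23"

```text
time_s: 5.0
position: [0.4879, -0.2921, 0.1593]
tcp_rot: [[0.755, 0.655, 0.0], [0.655, -0.755, -0.0], [-0.0, 0.0, -1.0]]
force: [-0.6, -0.0, -0.1]
opening: 0.516
grasp_force: 0.0
```

>>> drive_tool --deltas "45 0 0 0 0; 45 0 0 0 0; 45 0 0 0 0; 45 0 0 0 0; 45 0 0 0 0"

```text
time_s: 5.5
position: [0.4886, -0.2888, 0.1596]
tcp_rot: [[0.757, 0.654, -0.0], [0.654, -0.757, 0.0], [-0.0, -0.0, -1.0]]
force: [0.4, -0.2, 0.5]
opening: 0.52
grasp_force: 0.0
```

Run:
```python
from h import *
s=bot.read_state(); print(s['time_s'],s['position'],np.degrees(np.arctan2(s['tcp_rot'][1,1],s['tcp_rot'][0,1])))
m=imaging.camera_model('wrist'); im=imaging.capture('wrist')[:,:,::-1]; cv2.imwrite('pics/w2.png',im); np.savez('pics/w2.npz',**m)
t=imaging.capture('top')[:,:,::-1]; cv2.imwrite('pics/t2.png',t)
cv2.imwrite('pics/w2c.png',np.vstack([im,cv2.resize(t[175:265,270:395],(512,368),interpolation=cv2.INTER_CUBIC)[:200]]))
V=cv2.cvtColor(np.ascontiguousarray(im),cv2.COLOR_BGR2HSV)[:,:,2]
d=V<110; d[:100]=0; d[228:]=0; d[:,:150]=0; d[:,350:]=0
for b,s,c in blobs(d,100): 
    if s[3]<60 and s[2]<60: print(s,c,line('wrist',b,.082,m))
```

```text
5.5 [ 0.48860548 -0.28879277  0.15956874] -49.19029136169619
[248 181  19  36 366] [257.09562842 198.7431694 ] (array([ 490.8, -289.6]), 60.2, 32.2, 9.0)
```

View pics/w2c.png

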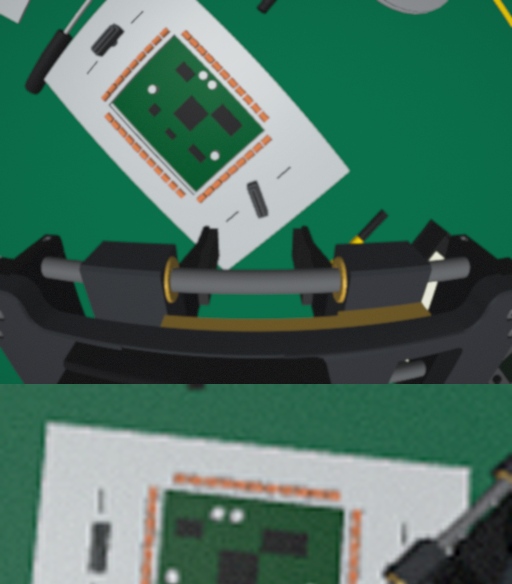

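The picture shows the left wing now on its line, and the right wing at (257,199), about 61° in world axes. I'll descend and grip the right one.

>>> drive_tool --deltas "40 1 -1 0 0.15; 40 1 -1 -30 0.3; 40 1 -1 -60 0.35; 40 1 -1 -85 0.35; 40 1 -1 -89 0.35; 0 1 -1 -89 0.35; 0 1 -1 -89 0.35; 0 1 -1 -89 0.35; 0 1 -1 -89 0.35; 0 1 -1 -89 0.35; 0 1 -1 -89 0.35; 0 1 -1 -89 0.35"

```text
time_s: 6.8
position: [0.4891, -0.2901, 0.0714]
tcp_rot: [[0.487, 0.873, -0.001], [0.873, -0.487, 0.0], [-0.0, -0.001, -1.0]]
force: [-1.7, 0.9, 6.2]
opening: 0.11
grasp_force: 30.0
```

>>> drive_tool --deltas "0 0 0 0 -0.14; 0 0 0 0 -0.28; 0 0 0 0 -0.42; 0 0 0 0 -0.56; 0 0 0 0 -0.7; 0 0 0 0 -0.84; 0 0 0 0 -0.98; 0 0 0 0 -1.12; 0 0 0 0 -1.21; 0 0 0 0 -1.21; 0 0 0 0 -1.21"

```text
time_s: 7.9
position: [0.4898, -0.2916, 0.0714]
tcp_rot: [[0.99, -0.144, 0.001], [-0.144, -0.99, -0.003], [0.001, 0.003, -1.0]]
force: [-2.5, -2.5, 6.0]
opening: 0.107
grasp_force: 30.1
```

Run:
```python
from h import *
s=bot.read_state(); print(s['time_s'],s['position'],np.degrees(np.arctan2(s['tcp_rot'][1,1],s['tcp_rot'][0,1])),s['moment'],s['force'],s['opening'])
```

```text
7.9 [ 0.48981121 -0.29160458  0.07141722] -98.28186052423423 [-0.40258818  0.47305563  0.22175337] [-2.48407464 -2.49685934  5.97737765] 0.10709717548302271
```

Both wings are at their stops. I'll release and go above the panel handle.

>>> drive_tool --deltas "45 0 0 0 0; 45 0 0 0 0; 45 0 0 0 0; 45 0 0 0 0; 45 0 0 30 0; 45 0 0 80 0; 45 2 522 90 0.15; 45 2 522 90 0.3; 45 2 522 90 0.45; 45 2 522 90 0.6; 45 2 522 90 0.75; 45 2 522 90 0.9"

```text
time_s: 9.1
position: [0.4903, 0.0117, 0.1563]
tcp_rot: [[0.726, 0.688, 0.0], [0.688, -0.726, 0.0], [0.0, -0.0, -1.0]]
force: [0.7, 0.1, 0.2]
opening: 0.516
grasp_force: 0.0
```

Run:
```python
from h import *
s=bot.read_state(); p=s['position']*1000; a=np.degrees(np.arctan2(s['tcp_rot'][1,1],s['tcp_rot'][0,1]))
print(s['time_s'],p,a, 'go',493.6-p[0],230.5-p[1],np.radians(8.1-a))
```

```text
9.1 [490.28207852  11.69689624 156.29969484] -46.564789215102856 go 3.3179214815334035 218.80310375990703 0.9540805567122316
```

>>> drive_tool --deltas "45 3 214 0 0.95; 45 3 214 0 0.95; 45 3 214 0 0.95; 45 3 214 0 0.95; 45 3 214 0 0.95; 45 3 214 0 0.95; 45 3 214 0 0.95; 45 3 214 0 0.95; 45 3 214 0 0.95; 45 3 214 0 0.95; 45 3 214 0 0.95"

```text
time_s: 10.2
position: [0.4937, 0.2234, 0.1563]
tcp_rot: [[-0.13, 0.992, -0.0], [0.992, 0.13, 0.0], [0.0, -0.0, -1.0]]
force: [0.5, 0.4, -0.3]
opening: 0.518
grasp_force: 0.0
```

Run:
```python
from h import *
s=bot.read_state(); print(s['time_s'],s['position'],np.degrees(np.arctan2(s['tcp_rot'][1,1],s['tcp_rot'][0,1])))
m=imaging.camera_model('wrist'); im=np.ascontiguousarray(imaging.capture('wrist')[:,:,::-1]); cv2.imwrite('pics/w3.png',im); np.savez('pics/w3.npz',**m)
t=np.ascontiguousarray(imaging.capture('top')[:,:,::-1]); cv2.imwrite('pics/t3.png',t)
cv2.imwrite('pics/w3c.png',np.vstack([im,cv2.resize(t[180:260,270:390],(512,341),interpolation=cv2.INTER_CUBIC)])[:600])
h,S,V=cv2.split(cv2.cvtColor(t,cv2.COLOR_BGR2HSV))
d=(V<75)&(S<90)
for b,s,c in blobs(d,15):
    if 280<c[0]<390 and 180<c[1]<260: print('top dark',c,line('top',b,.082))
w=(S<50)&(V>120); w[:120]=0
for b,s,c in blobs(w,1500): print('plate',s,line('top',b,.06))
```

```text
10.2 [0.49366625 0.22341105 0.15628238] 7.472965479697033
top dark [316.         209.87878788] (array([ 522.6, -149.3]), 89.1, 16.0, 10.5)
top dark [338.95522388 213.26865672] (array([ 513.5, -209.2]), 87.0, 26.2, 15.8)
top dark [327.54736842 220.15789474] (array([ 495.8, -178.1]), -3.0, 25.7, 23.5)
top dark [369.34146341 223.        ] (array([ 486.5, -286.1]), -4.0, 26.5, 10.4)
top dark [316.25  227.875] (array([ 475.9, -147.9]), 62.3, 10.4, 8.2)
top dark [339.66666667 230.16666667] (array([ 468.2, -208. ]), 89.1, 18.2, 7.8)
plate [ 276  184  109   72 4491] (array([ 500.2, -191.1]), 82.8, 281.3, 161.6)
plate [ 445  184   67   73 3960] (array([ 492.1, -606.4]), -83.1, 187.2, 172.1)
plate [ 172  196   52   54 2088] (array([497.5, 164.3]), -82.0, 126.4, 124.2)
```

View pics/w3c.png

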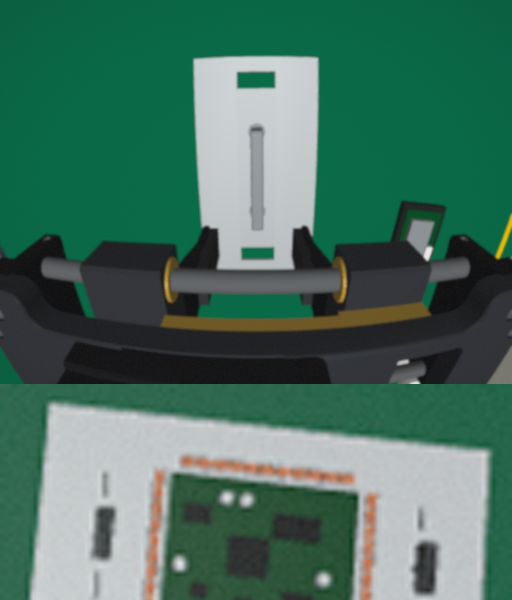

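Both wings now lie along their lines. In the wrist view the handle bar runs from (257,130) to (257,230), and the slots are at (255,79) and (257,253).

Run:
```python
from h import *
im=cv2.imread('pics/w3.png'); m=dict(np.load('pics/w3.npz')); h,S,V=cv2.split(cv2.cvtColor(im,cv2.COLOR_BGR2HSV))
g=(S>120); g[:65]=0;g[262:]=0;g[:,:225]=0;g[:,285:]=0
for b,s,c in blobs(g,60): print('slot',s,line('wrist',b,.002,m))
r=(V<175)&(S<60); r[:118]=0;r[236:]=0;r[:,:240]=0;r[:,:][:,275:]=0
for b,s,c in blobs(r,100): print('bar',s,line('wrist',b,.046,m))
```

```text
slot [238  73  36  14 503] (array([480.5, 329. ]), 7.6, 36.6, 14.1)
slot [242 248  31  10 304] (array([508.8, 130.5]), 7.5, 36.6, 12.7)
bar [ 249  124   16  107 1426] (array([493.9, 233. ]), -82.0, 105.5, 14.8)
```

>>> drive_tool --deltas "45 0.5 7 -40 0.01; 45 0.5 7 -80 0.01; 45 0.5 7 -110 0.01; 45 0.5 7 -130 0.01; 45 0.5 7 -134 0.01; 45 0.5 7 -134 0.01; 45 0.5 7 -134 0.01"

```text
time_s: 11.0
position: [0.4951, 0.2308, 0.0233]
tcp_rot: [[-0.141, 0.99, 0.002], [0.99, 0.141, 0.0], [0.0, 0.002, -1.0]]
force: [-0.1, 0.7, -0.0]
opening: 0.517
grasp_force: 0.0
```

>>> drive_tool --deltas "0 0 0 0 0; 0 0 0 0 0; 0 0 0 0 0; 0 0 0 0 0; 0 0 0 0 0; 0 0 0 0 0; 0 0 0 0 0; 0 0 0 0 0; 0 0 0 10 0; 0 0 0 30 0; 0 0 0 60 0; 0 0 0 60 0"

```text
time_s: 12.2
position: [0.4963, 0.2313, 0.0854]
tcp_rot: [[-0.141, 0.99, 0.006], [0.99, 0.141, 0.002], [0.001, 0.007, -1.0]]
force: [1.8, -0.1, -2.7]
opening: 0.136
grasp_force: 30.0
```

Run:
```python
from h import *
s=bot.read_state(); print(s['time_s'],s['position'],np.degrees(np.arctan2(s['tcp_rot'][1,1],s['tcp_rot'][0,1])),s['force'],s['moment'],s['opening'])
```

```text
12.2 [0.49632607 0.23126786 0.08536414] 8.103053559864051 [ 1.80578483 -0.13284811 -2.70060528] [ 0.02527146 -0.24945434  0.04481826] 0.13553335201889535
```

The handle is held at 11.8 mm and the panel has lifted (force about -2.7 N). From the wing grips the box centre is (501,-192.2) with yaw -7.3°. I'll carry the panel over it at a clear height.

>>> drive_tool --deltas "0 0 0 30 0; 0 0 -10 50 0; 0 1 -30 50 -0.03; 0 1 -60 50 -0.06; 0 2 -100 50 -0.1; 0 2 -140 50 -0.13; 0 3 -180 50 -0.16; 0 3 -220 50 -0.19; 0 4 -260 50 -0.22; 0 4 -300 50 -0.25; 0 5 -335 50 -0.27; 0 5 -365 50 -0.27"

```text
time_s: 13.4
position: [0.4984, -0.1362, 0.1314]
tcp_rot: [[0.13, 0.992, -0.001], [0.992, -0.13, 0.001], [0.0, -0.001, -1.0]]
force: [0.6, 0.3, -2.6]
opening: 0.137
grasp_force: 30.0
```

>>> drive_tool --deltas "0 0 -25 0 0; 0 0 -40 0 0; 0 0 -50 0 0; 0 0 -56 0 0; 0 0 -58 0 0; 0 0 -58 0 0; 0 0 -58 0 0; 0 0 -58 0 0"

```text
time_s: 14.2
position: [0.4991, -0.1915, 0.1323]
tcp_rot: [[0.127, 0.992, -0.0], [0.992, -0.127, 0.0], [0.0, -0.0, -1.0]]
force: [-0.7, -0.0, -3.5]
opening: 0.133
grasp_force: 30.0
```

Run:
```python
from h import *
s=bot.read_state(); print(s['time_s'],s['position'],np.degrees(np.arctan2(s['tcp_rot'][1,1],s['tcp_rot'][0,1])),s['force'],s['moment'],s['opening'])
m=imaging.camera_model('wrist'); im=np.ascontiguousarray(imaging.capture('wrist')[:,:,::-1]); cv2.imwrite('pics/w4.png',im); np.savez('pics/w4.npz',**m)
t=np.ascontiguousarray(imaging.capture('side')[:,:,::-1]); cv2.imwrite('pics/s4.png',t)
cv2.imwrite('pics/w4c.png',np.vstack([im[:270],cv2.resize(t[110:230,220:390],(512,361),interpolation=cv2.INTER_CUBIC)])[:600])
```

```text
14.2 [ 0.49907383 -0.19152285  0.13233356] -7.308513026750952 [-0.68537117 -0.01507252 -3.5371614 ] [-0.05716682 -0.059168   -0.04092153] 0.13319073086181935
```

View pics/w4c.png

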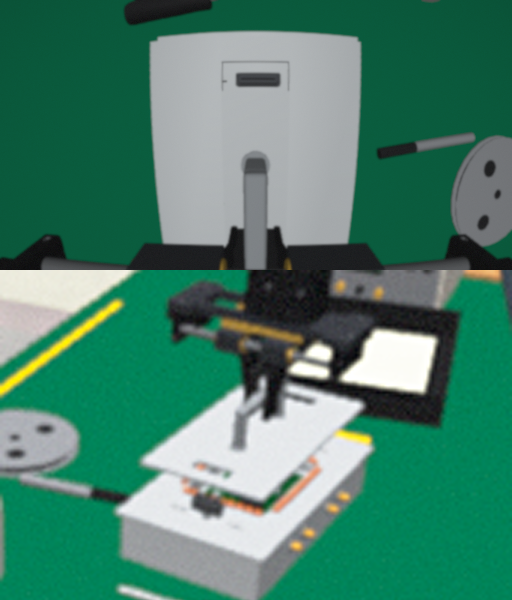

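Run:
```python
from h import *
im=cv2.imread('pics/w4.png'); m=dict(np.load('pics/w4.npz')); h,S,V=cv2.split(cv2.cvtColor(im,cv2.COLOR_BGR2HSV))
for row in (70,86): print(V[row,212:300])
print(V[55:96,230],V[55:96,285])
d=V<100; d[:66]=0;d[92:]=0;d[:,:228]=0;d[:,285:]=0
for b,s,c in blobs(d,60): print('head',s,c,line('wrist',b,.083,m))
for uv in((222,62),(289,62),(289,91),(222,91)): print('slot',uv,ray('wrist',uv,.111,m))
g=(S<60)&(V>90); 
for r in(60,120,180): 
    c=np.where(g[r,140:370])[0]+140; print(r,[ray('wrist',(x,r),.113,m)[:2].round(4) for x in(c[0],c[-1])])
```

```text
[185 187 185 186 186 185 186 186 181 168 158 172 182 183 184 184 184 183
 184 184 184 184 184 184 184 184 183 183 183 183 182 183 183 184 183 184
 183 184 185 184 183 183 183 185 184 184 184 184 183 184 184 183 183 183
 183 183 183 183 183 183 183 183 183 182 183 183 182 183 182 184 183 184
 183 181 178 166 154 163 176 182 183 183 183 183 182 183 183 183]
[185 187 187 187 185 186 186 185 179 165 155 168 179 181 182 182 183 182
 181 183 182 182 181 174 159 140 123 113 109 109 109 109 110 111 111 113
 113 112 112 113 112 113 112 113 112 112 113 113 112 112 112 111 111 110
 111 109 108 110 109 109 107 108 106 105 107 115 131 150 168 178 181 182
 181 182 178 167 152 168 181 183 183 184 183 183 183 183 181 182]
[185 185 185 185 184 173 152 153 174 182 184 184 184 184 185 184 184 184
 184 184 184 183 184 184 182 183 183 184 183 182 182 181 182 182 181 181
 182 182 182 182 181] [183 184 184 184 182 173 153 151 170 181 183 183 182 183 182 181 182 182
 182 183 181 182 181 182 182 181 181 180 181 182 182 182 181 180 180 180
 181 182 180 180 180]
head [237  74  43  12 512] [257.91796875  79.48046875] (array([513.8, -93.7]), -7.1, 29.4, 8.0)
slot (222, 62) [ 0.49294276 -0.08175822  0.111     ]
slot (289, 62) [ 0.53333495 -0.08686066  0.111     ]
slot (289, 91) [ 0.53114356 -0.10491069  0.111     ]
slot (222, 91) [ 0.4905616  -0.09977748  0.111     ]
60 [array([ 0.4484, -0.072 ]), array([ 0.5783, -0.0884])]
120 [array([ 0.4432, -0.1101]), array([ 0.5738, -0.1267])]
180 [array([ 0.4388, -0.1494]), array([ 0.5683, -0.1658])]
```

The slot centre is (512.0,-93.3) and the head centre is (513.8,-93.7), parallel within 0.2°. I'll shift +1.8 mm in x and -0.5 mm in y, then lower over the heads.

>>> drive_tool --deltas "0 1.8 -0.5 0 0; 0 1.8 -0.5 0 0; 0 1.8 -0.5 -5 0; 0 1.8 -0.5 -12 0; 0 1.8 -0.5 -20 0; 0 1.8 -0.5 -27 0; 0 1.8 -0.5 -33 0; 0 1.8 -0.5 -38 0; 0 1.8 -0.5 -40 0; 0 1.8 -0.5 -40 0; 0 1.8 -0.5 -40 0"

```text
time_s: 15.4
position: [0.5011, -0.193, 0.0924]
tcp_rot: [[0.128, 0.992, 0.0], [0.992, -0.128, -0.0], [-0.0, 0.0, -1.0]]
force: [-0.3, 0.7, -3.2]
opening: 0.136
grasp_force: 30.0
```

>>> drive_tool --deltas "0 0 0 -2 0; 0 0 0 -4 0; 0 0 0 -6 0; 0 0 0 -6 0; 0 0 0 -6 0"

```text
time_s: 15.9
position: [0.5011, -0.193, 0.0868]
tcp_rot: [[0.128, 0.992, 0.0], [0.992, -0.128, -0.0], [-0.0, 0.0, -1.0]]
force: [-0.7, 1.5, 3.0]
opening: 0.13
grasp_force: 30.0
```

Contact made: +3.0 N, so the strips are carrying about 6.3 N. I'll press on.

>>> drive_tool --deltas "0 0 0 -1.5 0; 0 0 0 -3 0; 0 0 0 -4 0; 0 0 0 -4.5 0; 0 0 0 -4.5 0; 0 0 0 -4.5 0"

```text
time_s: 16.5
position: [0.5011, -0.193, 0.0827]
tcp_rot: [[0.128, 0.992, 0.001], [0.992, -0.128, -0.001], [-0.0, 0.001, -1.0]]
force: [-1.7, 1.1, 8.6]
opening: 0.135
grasp_force: 30.0
```

>>> drive_tool --deltas "0 0 0 -0.6 0; 0 0 0 -1.2 0; 0 0 0 -1.2 0; 0 0 0 -1.2 0"

```text
time_s: 16.9
position: [0.5011, -0.193, 0.0824]
tcp_rot: [[0.128, 0.992, 0.001], [0.992, -0.128, -0.001], [-0.001, 0.001, -1.0]]
force: [-4.4, 2.7, 15.0]
opening: 0.133
grasp_force: 30.0
```

>>> drive_tool --deltas "0 0 0 -0.7 0; 0 0 0 -0.7 0; 0 0 0 -0.7 0"

```text
time_s: 17.2
position: [0.5011, -0.193, 0.0824]
tcp_rot: [[0.128, 0.992, 0.001], [0.992, -0.128, -0.001], [-0.001, 0.001, -1.0]]
force: [-3.9, 1.3, 20.0]
opening: 0.131
grasp_force: 30.0
```

Run:
```python
from h import *
s=bot.read_state(); print(s['time_s'],s['position'],s['force'],s['moment'],s['opening'],s['grasp_force'])
m=imaging.camera_model('wrist'); im=np.ascontiguousarray(imaging.capture('wrist')[:,:,::-1]); cv2.imwrite('pics/w5.png',im); np.savez('pics/w5.npz',**m)
t=np.ascontiguousarray(imaging.capture('side')[:,:,::-1]); cv2.imwrite('pics/s5.png',t)
cv2.imwrite('pics/w5c.png',np.hstack([cv2.resize(im[40:270,130:380],(380,350)),cv2.resize(t[150:220,255:350],(410,350),interpolation=cv2.INTER_CUBIC)]))
```

```text
17.2 [ 0.50109126 -0.192971    0.08239504] [-3.92330447  1.26510882 20.02643008] [0.38326953 0.65952666 0.01109227] 0.13137552625946639 30.000080969184637
```

View pics/w5c.png

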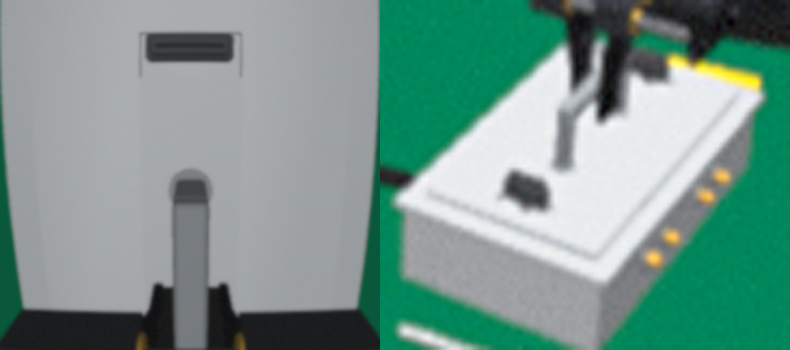

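The panel sits flat on the frame with both heads up through their slots, and the wings are in line. The last 0.7 mm commanded gave no travel and raised the force to 20 N, so it is hard down. Handing in.

```bash
python3 -c "
from rig import bot
print(bot.hand_in())"
```

```text
the job is handed in; nothing more can be done
None
```

Job handed in at about 17 s: both wing heads are in line with their engraved lines, and I am still holding the panel flat on the frame over them at about 20 N.

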